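# Sort the pulled bearings and hold the hardness gauge on the skate wheel

## Task

Finish the check of the stripped pink wheel: put the bright bearing into the steel dish with the clean ones and the rusty bearing into the black scrap tub, then lift the hardness gauge out of its wooden nest by its black grip. Stand the gauge upright on top of the wheel with its round foot flat over the white dot and push down gently until the sprung grip has sunk about halfway. Finish while still holding the gauge pressed there, the wheel lying in its cradle with the dot up and the jar, oil bottle, teal wheels and truck left where they stand.

Things in the scene. Friction and masses are not known exactly. Their poses are not given: they have to be found in the camera images.
- bright: bright steel skate bearing (to go into the dish), a flat ring 22 mm across and 7 mm thick with an 8 mm bore, 12 g, lying flat on the bench; origin at the centre of its underside, z up
- rusty: rusty brown skate bearing (to go into the tub), same sizes: 22 mm across, 7 mm thick, lying flat on the bench; origin at the centre of its underside, z up
- dish: round steel parts dish, fast on the bench: 150 mm across at the rim, 28 mm high, walls sloping in to a flat floor about 105 mm across and 6 mm above the bench; three clean bearings already lie on its floor 40 to 45 mm from the middle, the middle is free; origin on the bench under its centre
- tub: square black plastic scrap tub, fast on the bench: 130 x 130 mm, 40 mm high, walls 4 mm, floor 4 mm above the bench; one rusty bearing sits in a corner, the middle is free; origin on the bench under its centre
- gauge: dial hardness gauge, 0.24 kg, standing upright in the nest: a round steel foot 18 mm across at the bottom, above it a short stem and a round dial case (58 mm across, 24 mm thick, 16 to 74 mm above the foot's face), then a 10 mm post and on it the black grip; origin at the centre of the foot's flat lower face, z up through the grip, x square to the dial (the white dial is on the +x side), y across the dial
- gauge_grip (a joint): how far the sprung grip is pushed down on its post, in m: 0 at rest (fully up), 0.012 at the stop; the spring needs 5.4 N to start moving and 0.6 N more for each mm (9 N at 6 mm); the gauge's own weight of 2 N comes on top at the foot
- grip_middle (a point): middle of the black grip, a block 22 mm thick along the gauge's x, 34 mm wide along its y and 40 mm tall; at rest 110 mm above the foot's face, on the gauge's axis; moves down towards the foot as the grip is pushed
- gauge_foot (a point): centre of the flat lower face of the gauge's foot (the gauge's origin)
- nest: wooden block that the gauge stands in, fast on the bench: 50 mm (x) by 86 mm (y), 42 mm high, with a slot 28 mm (x) by 62 mm (y) open at the top, whose floor is 10 mm above the bench; the gauge lifts straight up out of it; its axes agree with the gauge's at the start; origin on the bench under its centre
- cradle: wooden cradle for one wheel, fast on the bench: 74 mm (x) by 62 mm (y), 30 mm high end plates with two steel rods along y between them; origin on the bench under its centre
- wheel: pink skate wheel, 62 mm across and 38 mm wide, 95 g, bearings removed, lying loose on the cradle's rods with its axle line level along its y and its tread upwards; origin at its centre, 46 mm above the bench, z up through the dot
- wheel_dot (a point): white paint dot 7 mm across on top of the wheel's tread, the highest part of the wheel, 77 mm above the bench, in the middle of its width
- jar: bystander: closed glass jar with a metal screw cap, 69 mm across, 100 mm high; origin at the centre of its underside
- oiler: bystander: white oil bottle with a red cap, 36 mm across, 105 mm high; origin at the centre of its underside
- teal_wheel: bystander: teal skate wheel lying flat, 62 mm across, 38 mm high; origin at the centre of its underside
- teal_wheel2: bystander: second teal skate wheel lying flat, 62 mm across, 38 mm high; origin at the centre of its underside
- truck: bystander: aluminium skate truck with a 130 mm axle along its y, 56 mm high; origin at the centre of its underside
Things that resemble listed ones, but are neither listed nor needed, are in the scene too. Leave any green or yellow look-alike of the dish alone.

How it is judged (in metres and radians):
At the end, for the whole second after the job is handed in: bright bearing at rest in the dish, rusty one in the tub; the fingers hold the gauge upright (5 degrees), foot centred on the dot (6 mm), pressing the wheel with 5 to 18 N, grip sunk 2 to 10 mm of its 12; wheel in its cradle (8 mm), dot up (8 degrees) (horizontal distance between bright and dish below 0.055 m and height (world z) of each of bright, rusty below 0.03 m and linear speed of each of bright, rusty below 0.03 m/s and horizontal distance between rusty and tub below 0.075 m and horizontal distance between gauge_foot and wheel_dot below 0.006 m and angle between gauge's own z axis and vertical below 0.09 rad and contact force between gauge and wheel between 5 and 18 N and value of joint gauge_grip between 0.002 and 0.01 m and contact force between the fingers and gauge above 3 N and horizontal distance between wheel and cradle below 0.008 m and angle between wheel's own z axis and vertical below 0.15 rad); the arm keeps its last pose, push and grip.
It fails at once if the gauge is slammed into the wheel (over 30 N) (contact force between gauge and wheel above 30 N).
It fails at once if the gauge is tipped over (angle between gauge's own z axis and vertical above 0.8 rad).
It fails at once if a bystander is pushed from its place (over 20 mm) (distance of any of jar, oiler, teal_wheel, teal_wheel2, truck from where it was at the start of the episode above 0.02 m).
It also fails if it takes over 72 s, if anything falls off the work surface, if the arm or the gripper's body presses on something with over 40 N, if the wrist force passes 120 N, or if a joint passes its speed limit or range.

## Robot

A 7-joint arm with a two-finger parallel gripper is mounted at the origin on the work surface. World frame = base frame: x ahead of the robot, y to its left, z up, the work surface at z = 0. Lengths are in m, angles in degrees, forces in N, time in s.
With the tool pointing down it reaches from about 0.35 to 0.775 m from the base axis. Payload 3.1 kg.
Tool frame: the origin (TCP) lies on the centre line of the jaws, within the pads' length; the fingertips stand 17 mm ahead of it and the grasp point (between the pads) lies 2 mm behind it (robot.tip_reach is the distance from the TCP to the fingertips, in m); z points along the fingers, y is the direction in which the jaws open and shut (so a half turn about z gives the same grasp; the last joint's range is limited). The gripper opens to 85 mm and grips with 20 to 120 N. Pads are 22 mm wide; open, the fingers measure 114 mm over their backs; the gripper's body (76 mm by 85 mm) begins 54 mm behind the grasp point. The pads swing forward as they close: fully open they stand 13 mm farther back than shut.
Start: joints at [69.402, 17.813, 0.802, 86.603, -0.252, 75.585, -1.558], TCP at [0.172, -0.522, 0.248] pointing down, gripper open.
Joint ranges: [-154.91, 154.91], [-16.99, 109.72], [-72.82, 74.43], [7.12, 147.25], [-82.49, 262.49], [11.32, 116.49], [-174.64, 174.64]. Speed limits (degrees/s): [159.86, 159.86, 180, 180, 180, 180, 180].

## Interface

Orientations are given as [roll, pitch, yaw] about the fixed x, y, z axes, in that order (R = Rz(yaw) Ry(pitch) Rx(roll)).
In Python, from station import robot, fingers, vision, workorder, recognise gives the robot as it stands. Calls block until the motion is done:
- robot.move_to(position, orientation): joint-space move of the TCP to a pose.
- robot.line_to(position, orientation=None, velocity=0.15, f_stop=None): straight line of the TCP; orientation=None keeps the orientation; velocity is the mean speed in m/s. With f_stop (N) it stops when the force on the tool has changed by that much, and returns True; else False.
- robot.move_j(angles): joint-space move.
- fingers.gripper_to(opening, force=None): opening from 0.0 (shut) to 1.0 (fully open); force is the grip in N (None keeps the last); returns when the fingers have stopped.
- robot.pause(seconds).
- robot.inverse_kinematics(position, orientation): joint angles nearest the present ones, or None.
- vision.grab_frame(name): name is "scene" or "top"; returns the picture (420x560x3 uint8, red, green, blue); there is no depth.
- vision.calibration(name): a dict with "mtx" (3x3 intrinsics, pixels), "k1" (the pictures are not rectified: a ray, as slopes to the right and down, at radius r is drawn at 1 + k1 r^2 times it, then the intrinsics apply), "extrinsics" (4x4, takes a point from world to camera coordinates). Camera axes: x right, y up, looking along -z (the intrinsics and any distortion apply to the point x, -y, -z); pixel columns grow to the right and rows downward; lengths in m; the calibration is good to about 2 mm. A picture is of the moment at which its call begins. calibration takes no time and is no camera call.
A pose or a line that the arm cannot do raises robot.PlanningError and nothing moves.
- workorder.close_job(): hands the job in, once; it reports no verdict.
Trained networks look in the newest picture that a camera, given by its name, has taken for a name from the list of things; names that differ only in an ending like _2 or _b are one class to them, and where a whole thing is asked for, a point or a joint stands for the part that bears it (a point fixed in the world has none). Each returns a list of dicts, best first, with "p" (0 to 1); they miss things now and then, are a little off and sometimes report something else, mostly with a low value. They report only what shows in the picture. A call takes as long as a camera call. They do not tell look-alikes from the thing itself.
- recognise(label, camera): "rect" ([centre column, centre row, width, height] in pixels, round what is visible of it).
Readings, each from a call of its own:
- robot.current_time_s(): time.
- robot.current_joint_positions(): joint angles.
- robot.current_dq(): joint speeds.
- robot.current_joint_torque(): joint torques, N m.
- robot.current_tool_pos(): TCP position.
- robot.current_eef_rot(): TCP orientation.
- robot.current_contact_force(): force on the tool from outside, world axes, zero at the start.
- robot.current_torque(): the same for the moment, N m.
- robot.current_finger_gap(): opening from 0.0 (shut) to 1.0 (fully open).
Only numpy, scipy, OpenCV 4.12 (cv2) and the standard library are available. Lean on these libraries where they do the work, as an engineer would, in place of code of your own. Each camera call takes 0.05 s, during which the arm holds its last target.

## Working session

There is one attempt and no reset: what is moved stays moved. The work goes in short steps, each a Python script; the robot and the scene stay as the last script left them, time stands still between calls to the robot, and variables do not carry over. Pictures are saved under pics/ and viewed, and the job is handed in when it is done.

```bash
ls; mkdir -p pics; python3 - <<'E'
from station import robot, fingers, vision, workorder, recognise
import cv2
for n in("scene","top"):
    im=vision.grab_frame(n); cv2.imwrite(f"pics/{n}0.png",im[:,:,::-1])
    c=vision.calibration(n); print(n,c)
    for l in "bright rusty dish tub gauge grip_middle gauge_foot nest cradle wheel wheel_dot jar oiler teal_wheel truck".split():
        print(l,[([round(float(v)) for v in r["rect"]],round(r["p"],2)) for r in recognise(l,n)][:6])
print(robot.current_time_s(),robot.current_tool_pos(),robot.current_eef_rot(),robot.tip_reach)
E
```

```text
pics
scene {'mtx': array([[394.07778094,   0.        , 283.5508595 ],
       [  0.        , 394.07778094, 210.34413112],
       [  0.        ,   0.        ,   1.        ]]), 'k1': 0.033491498755894175, 'extrinsics': array([[ 0.85431345,  0.51972758, -0.00563699, -0.45187571],
       [-0.41588224,  0.69004015,  0.59235678,  0.04928868],
       [ 0.3117539 , -0.50371404,  0.80565605, -1.23688005],
       [ 0.        ,  0.        ,  0.        ,  1.        ]])}
bright []
rusty [([303, 328, 37, 29], 0.73), ([269, 189, 21, 34], 0.22)]
dish [([308, 120, 42, 31], 0.88), ([240, 152, 47, 36], 0.71), ([353, 194, 49, 39], 0.66)]
tub [([215, 379, 81, 83], 0.85)]
gauge [([303, 317, 21, 33], 0.95)]
grip_middle [([301, 311, 12, 15], 0.48)]
gauge_foot [([306, 315, 27, 27], 0.63)]
nest [([304, 327, 38, 33], 0.77), ([329, 259, 29, 13], 0.18)]
cradle [([330, 261, 28, 11], 0.54)]
wheel [([330, 249, 27, 16], 0.77), ([304, 327, 41, 30], 0.53)]
wheel_dot [([332, 251, 26, 21], 0.98)]
jar [([374, 295, 35, 43], 0.86)]
oiler [([390, 257, 12, 25], 0.84), ([375, 297, 32, 40], 0.41)]
teal_wheel [([335, 362, 25, 34
[... 665 characters left out ...]
([142, 276, 49, 46], 0.73), ([131, 217, 44, 44], 0.56)]
tub [([416, 190, 49, 48], 0.6)]
gauge [([354, 153, 26, 22], 0.66)]
grip_middle [([354, 145, 16, 9], 0.48), ([354, 154, 21, 25], 0.18)]
gauge_foot [([351, 151, 19, 22], 0.63)]
nest [([348, 157, 31, 22], 0.54)]
cradle [([286, 171, 23, 26], 0.72)]
wheel [([284, 171, 15, 22], 0.79)]
wheel_dot []
jar [([305, 122, 24, 31], 0.86)]
oiler [([264, 127, 16, 22], 0.62)]
teal_wheel [([358, 132, 24, 22], 0.73), ([399, 249, 29, 16], 0.71), ([353, 153, 22, 24], 0.58), ([256, 257, 28, 20], 0.31)]
truck [([253, 257, 36, 22], 0.7), ([353, 151, 21, 22], 0.27)]
1.6 [ 0.17188988 -0.52245562  0.24828647] [-1.79998921e+02  9.61851629e-04  1.82117591e+01] 0.017
```

```bash
python3 - <<'E'
import cv2
for n,(x0,y0,x1,y1) in {"scene":(130,80,450,430),"top":(100,60,470,340)}.items():
    im=cv2.imread(f"pics/{n}0.png")[y0:y1,x0:x1]
    s=min(800/im.shape[1],600/im.shape[0])
    cv2.imwrite(f"pics/{n}0z.png",cv2.resize(im,None,fx=s,fy=s,interpolation=cv2.INTER_CUBIC)); print(n,s)
E
```

```text
scene 1.7647058823529411
top 2.142857142857143
```

View pics/scene0z.png

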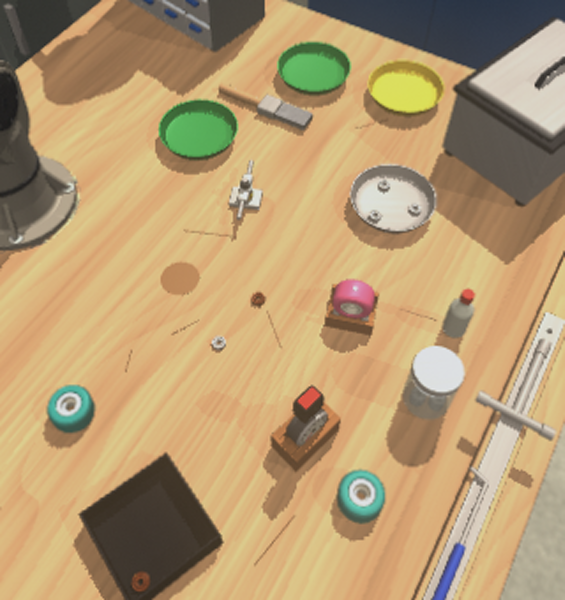

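View pics/top0z.png

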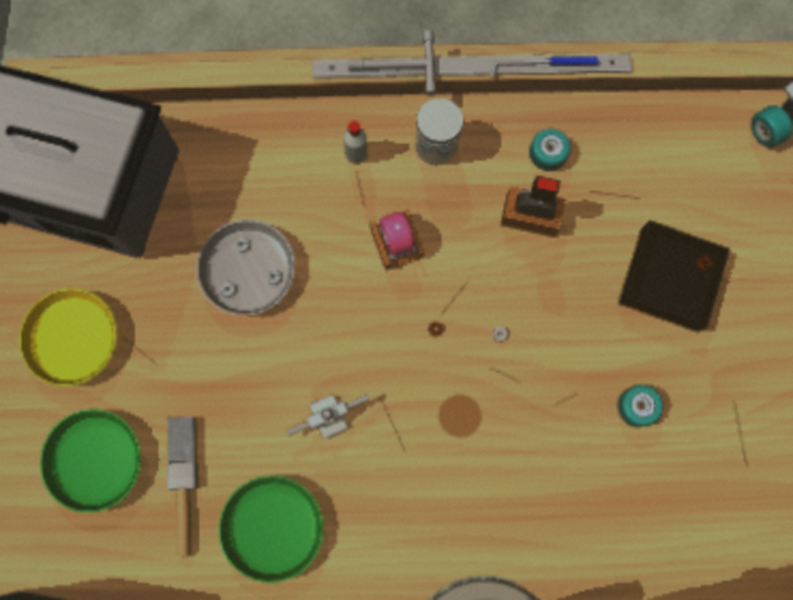

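The scene view shows the bright bearing near px (254,275) and the rusty one near (276,249). In the top view they are at (334,216) and (304,213). The steel dish is at (353,194) in scene and (215,185) in top. The other dishes are green or yellow look-alikes. Next I zoom in for finer measurement.

```bash
cat > h.py <<'E'
from station import robot, fingers, vision, workorder, recognise
import numpy as np, cv2
C={n:vision.calibration(n) for n in("scene","top")}
def ray(n,u,v):
    c=C[n];K=c["mtx"];k=c["k1"]
    p=cv2.undistortPoints(np.array([[[u,v]]],float),K,np.array([k,0,0,0,0.]))[0,0]
    E=c["extrinsics"];R=E[:3,:3];t=E[:3,3]
    d=R.T@np.array([p[0],-p[1],-1.]);return -R.T@t,d/np.linalg.norm(d)
def atz(n,u,v,z):
    o,d=ray(n,u,v);return o+d*(z-o[2])/d[2]
def tri(a,b):
    A=np.zeros((3,3));B=np.zeros(3);L=[ray("scene",*a),ray("top",*b)]
    for o,d in L:
        P=np.eye(3)-np.outer(d,d);A+=P;B+=P@o
    x=np.linalg.solve(A,B);return x,[round(1000*np.linalg.norm((np.eye(3)-np.outer(d,d))@(x-o)),1) for o,d in L]
def proj(n,X):
    c=C[n];E=c["extrinsics"];p=E[:3,:3]@np.asarray(X,float)+E[:3,3]
    x,y=p[0]/-p[2],-p[1]/-p[2];s=1+c["k1"]*(x*x+y*y);K=c["mtx"]
    return np.array([K[0,0]*x*s+K[0,2],K[1,1]*y*s+K[1,2]])
E
python3 - <<'E'
from h import *
np.set_printoptions(precision=4,suppress=True)
print("bright",tri((254.1,274.9),(333.8,215.9)),"rusty",tri((276.2,249.4),(303.7,213.3)))
tiles={"scene":[(255,280,100,75),(300,215,100,75),(325,170,60,45),(230,235,60,45)],"top":[(325,135,60,45),(265,150,60,45),(185,155,60,60),(295,200,60,45),(380,155,70,60)]}
for n,T in tiles.items():
    im=cv2.imread(f"pics/{n}0.png"); out=[]
    for x,y,w,h in T: out.append(cv2.resize(im[y:y+h,x:x+w],(390,293),interpolation=cv2.INTER_NEAREST))
    while len(out)%2: out.append(out[0]*0)
    rows=[np.hstack(out[i:i+2]) for i in range(0,len(out),2)]
    for i in range(0,len(rows),2): cv2.imwrite(f"pics/{n}0t{i}.png",np.vstack(rows[i:i+2]))
E
```

```text
bright (array([ 0.4619, -0.0472,  0.0001]), [np.float64(2.0), np.float64(2.0)]) rusty (array([0.4723, 0.0501, 0.0034]), [np.float64(1.6), np.float64(1.6)])
```

View pics/scene0t0.png

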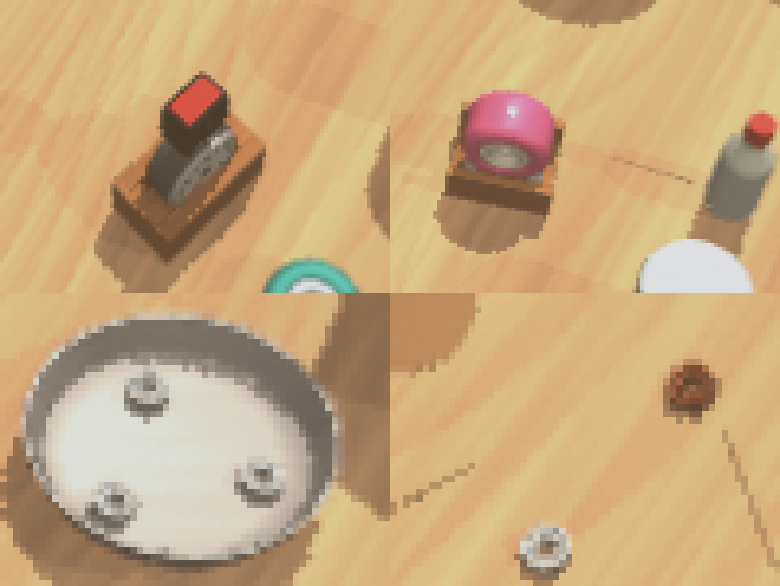

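View pics/top0t0.png

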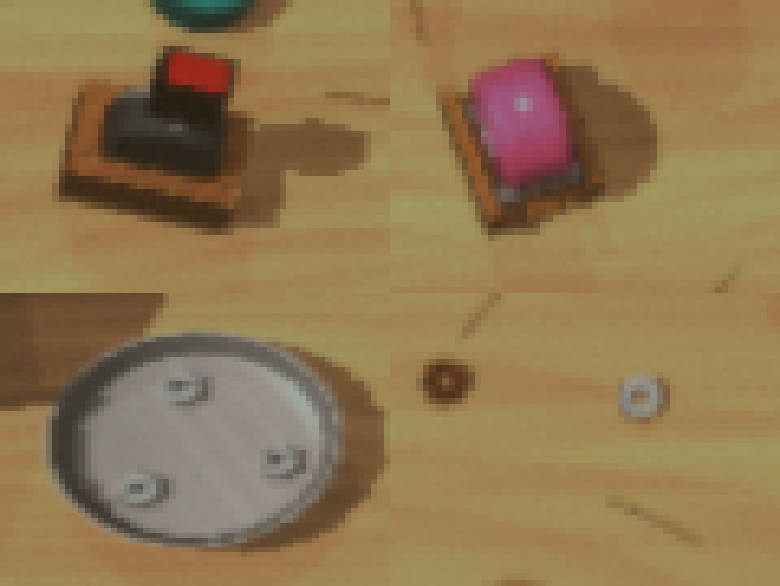

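The tiles show the red-topped grip at about scene (305,305) and top (355,146). The white dot is at about scene (330.8,243.2) and top (285,165.4), both bearings are clear, and the middle of the dish is free. Next I refine these numbers by segmentation.

```bash
cat > seg.py <<'E'
from h import *
def cen(im,box,f,g=None):
    x,y,w,h=box; s=im[y:y+h,x:x+w].astype(float); m=f(s[...,0],s[...,1],s[...,2])
    v,u=np.nonzero(m); return (u.mean()+x,v.mean()+y),len(u),cv2.minAreaRect(np.c_[u+x,v+y].astype(np.float32))
E
python3 - <<'E'
from seg import *
np.set_printoptions(precision=4,suppress=True)
I={n:cv2.imread(f"pics/{n}0.png")[:,:,::-1] for n in C}
red=lambda r,g,b:(r>130)&(g<90)&(b<90)
white=lambda r,g,b:(abs(r-b)<45)&(r>110)
rust=lambda r,g,b:(r<150)&(r>b)&(g<85)
pink=lambda r,g,b:(r>120)&(b>g+15)&(r>g+50)
P={}
def do(nm,f,bs,bt):
    a=cen(I["scene"],bs,f);b=cen(I["top"],bt,f);P[nm]=(a,b)
    print(nm,a[:2],b[:2],*tri(a[0],b[0]))
do("bright",white,(246,267,16,16),(326,208,16,16))
do("rusty",rust,(268,241,16,16),(296,206,16,16))
do("red",red,(295,295,22,22),(345,135,25,25))
do("pink",pink,(315,230,30,35),(270,152,30,40))
print("dot",*tri((330.8,243.3),(285.0,165.4)))
print("redrect",P["red"][0][2],P["red"][1][2])
for nm,p in {"dishS":(353,194),"tubS":(215,379)}.items(): pass
# yaw of red top from both, using box edges
for n,i in(("scene",0),("top",1)):
    q=[atz(n,*p,0.140)[:2] for p in cv2.boxPoints(P["red"][i][2])]
    print(n,[(np.round(np.linalg.norm(q[k]-q[k-1])*1e3,1),np.round(np.degrees(np.arctan2(*(q[k]-q[k-1])[::-1])),1)) for k in range(4)])
# nest top face corners (top view), z=.042
z=lambda x,y:(x/6.5-.5+325,y/6.5-.5+135)
# pixel rows in zoom tile
for p in [(80,84),(62,178),(235,206),(252,122)]: print("nest",atz("top",*z(*p),.042))
# dish rim: ellipse fit by hue-less edges; rect centres
print("dish",tri((325+182/6.5-.5,170+(437-293)/6.5-.5),(185+195/6.5-.5,155+(440-293)/4.883-.5)))
E
sed -i 's/a/a/' h.py
python3 - <<'E'
import cv2,sys
sys.path.insert(0,'.')
im=cv2.imread("pics/top0.png")
a=cv2.resize(im[130:180,325:385],(720,600),interpolation=cv2.INTER_CUBIC);cv2.imwrite("pics/nest.png",a)
im=cv2.imread("pics/scene0.png")
a=cv2.resize(im[290:350,275:335],(600,600),interpolation=cv2.INTER_CUBIC);cv2.imwrite("pics/nests.png",a)
E
```

```text
bright ((np.float64(253.52380952380952), np.float64(273.85714285714283)), 42) ((np.float64(332.9428571428571), np.float64(215.42857142857142)), 35) [ 0.4615 -0.0454  0.0036] [np.float64(0.0), np.float64(0.0)]
rusty ((np.float64(276.0869565217391), np.float64(249.30434782608697)), 23) ((np.float64(303.2631578947368), np.float64(213.0)), 38) [0.4726 0.0509 0.0035] [np.float64(0.6), np.float64(0.6)]
red ((np.float64(304.578313253012), np.float64(304.86746987951807)), 83) ((np.float64(355.2105263157895), np.float64(145.60526315789474)), 38) [ 0.6472 -0.1042  0.1415] [np.float64(0.2), np.float64(0.2)]
pink ((np.float64(331.30392156862746), np.float64(245.0686274509804)), 204) ((np.float64(284.76363636363635), np.float64(167.4969696969697)), 165) [0.6104 0.1082 0.0623] [np.float64(1.8), np.float64(1.8)]
dot [0.6111 0.1062 0.0758] [np.float64(0.5), np.float64(0.5)]
redrect ((304.5000305175781, 305.0000305175781), (6.363960266113281, 12.020814895629883), 45.0) ((355.19232177734375, 145.5384521484375), (8.43299388885498, 4.118439197540283), 11.309932708740234)
scene [(np.float64(14.1), np.float64(164.3)), (np.float64(27.7), np.float64(77.0)), (np.float64(14.3), np.float64(-16.6)), (np.float64(27.5), np.float64(-103.4))]
top [(np.float64(25.2), np.float64(76.7)), (np.float64(13.2), np.float64(-14.6)), (np.float64(25.3), np.float64(-103.3)), (np.float64(13.2), np.float64(165.1))]
nest [ 0.6796 -0.0654  0.042 ]
nest [ 0.6303 -0.0533  0.042 ]
nest [ 0.6136 -0.1388  0.042 ]
nest [ 0.6574 -0.1507  0.042 ]
dish (array([0.571 , 0.3366, 0.022 ]), [np.float64(0.9), np.float64(0.9)])
```

View pics/nest.png

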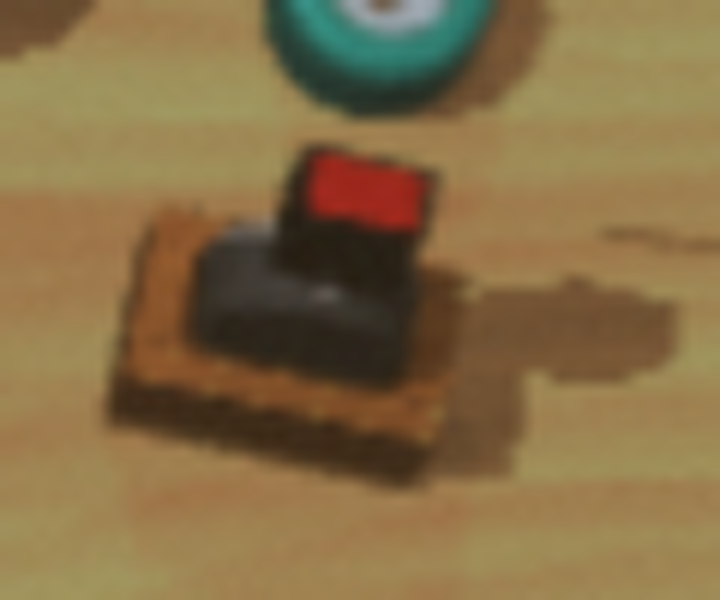

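View pics/nests.png

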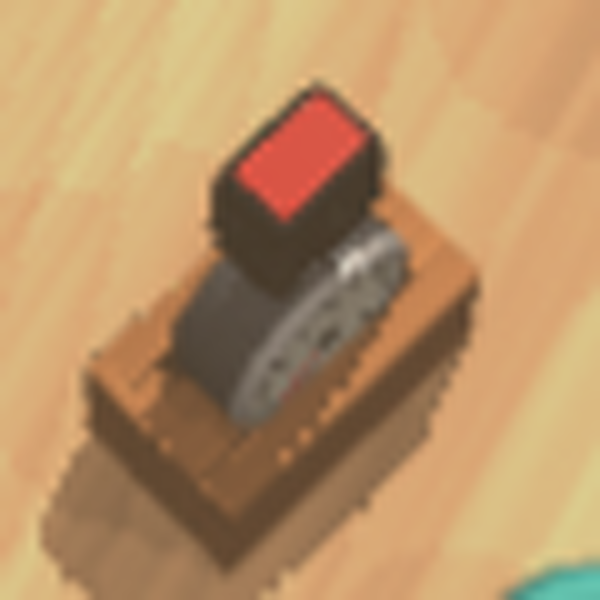

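The segmentation gives the bright bearing at (0.4615,-0.0454), the rusty one at (0.4726,0.0509), the red grip top at (0.647,-0.104,0.1415) and the dot at (0.611,0.106,0.076). All of these heights fit the text. In the nest pictures the gauge x axis has a yaw of about -13°, and the dial faces away from the robot. Next come the tub, the cradle yaw and IK checks.

```bash
python3 - <<'E'
from h import *
np.set_printoptions(precision=4,suppress=True)
print("tub",tri((215.1,378.1),(415.0,188.1)))
t=lambda x,y:atz("top",(x-390)/6.5-.5+265,y/6.5-.5+150,.030)
a,b=t(445,95),t(490,225);print("cradle x yaw",np.degrees(np.arctan2(*(a-b)[:2][::-1])),a,b)
import itertools
for nm,p,ys in [("bright",(.4615,-.0454,.019),(0,90,-90,180)),("rusty",(.4726,.0509,.019),(0,90,-90)),("dish",(.571,.3366,.03),(0,90,-90)),("gauge",(.6472,-.1042,.118),(77,-103)),("wheel",(.611,.1062,.185),(108,-72))]:
    for y in ys:
        q=robot.inverse_kinematics(p,[180,0,y]);print(nm,y,None if q is None else np.round(q,0))
for nm,p in(("jar",(374,295)),("oiler",(390,257)),("teal",(335,362))): print(nm,atz("scene",*p,.04))
im=cv2.imread("pics/top0.png");cv2.imwrite("pics/crad.png",cv2.resize(im[150:195,260:315],(733,600),interpolation=cv2.INTER_CUBIC))
print(robot.current_finger_gap(),robot.current_time_s())
E
```

```text
tub (array([ 0.5401, -0.3141,  0.0281]), [np.float64(0.7), np.float64(0.7)])
cradle x yaw 16.886500808064962 [0.6318 0.1444 0.03  ] [0.5637 0.1237 0.03  ]
bright 0 [  24.   26.  -25.  115.   16.   43. -101.]
bright 90 [ 29.  27. -32. 115.  21.  44. -15.]
bright -90 [ -44.   40.   64.  117.  -46.   53. -134.]
bright 180 [ 35.  29. -40. 114.  26.  45.  70.]
rusty 0 [  21.   30.  -38.  113.   25.   46. -121.]
rusty 90 [ 25.  31. -42. 113.  29.  47. -34.]
rusty -90 [ 37.  41. -62. 112.  45.  55. 133.]
dish 0 [ -10.   47.  -38.   81.   30.   63. -143.]
dish 90 [ -4.  52. -50.  80.  41.  67. -59.]
dish -90 [  1.  58. -62.  80.  51.  73. 115.]
gauge 77 [ 28.  40. -35.  78.  23.  69. -21.]
gauge -103 [ 41.  50. -62.  77.  44.  78. 146.]
wheel 108 [ 18.  36. -48.  79.  27.  76. -13.]
wheel -72 [ -49.   41.   64.   82.  -37.   80. -146.]
jar [0.7651 0.0481 0.04  ]
oiler [0.7578 0.1706 0.04  ]
teal [ 0.7549 -0.1473  0.04  ]
1.0041714607853773 1.6
```

View pics/crad.png

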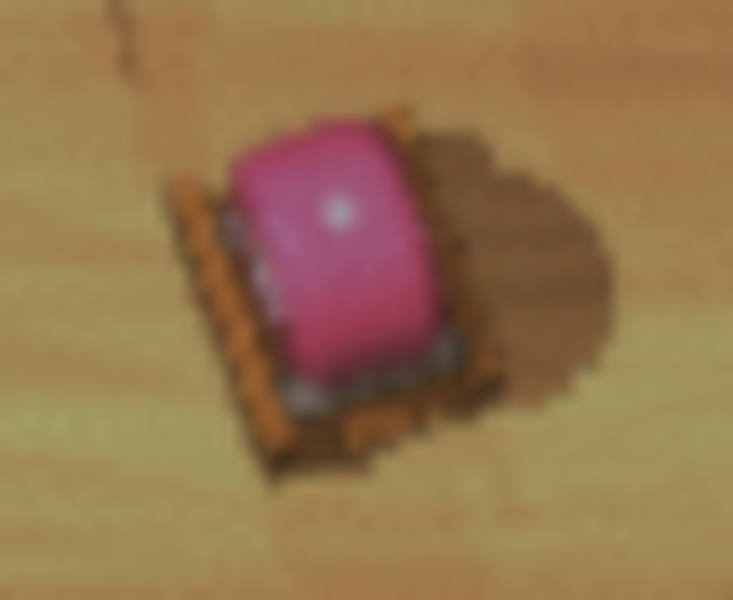

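The dot is at crop px (338,213), which is top px (284.9,165.5), and that agrees with the earlier value. The cradle x axis has a yaw of about 17°. Next I pick the bright bearing.

```bash
cat >> h.py <<'E'
def st(m=""):
    print(m,"t",round(robot.current_time_s(),2),"tcp",np.round(robot.current_tool_pos(),4),"gap",round(robot.current_finger_gap(),3),"F",np.round(robot.current_contact_force(),1))
def snap(tag):
    for n in C: cv2.imwrite(f"pics/{n}_{tag}.png",vision.grab_frame(n)[:,:,::-1])
E
python3 - <<'E'
from h import *
D=[180,0,90]
fingers.gripper_to(0.55,30)
robot.move_to([.4615,-.0454,.09],D); st("above")
r=robot.line_to([.4615,-.0454,.019],velocity=.12,f_stop=6); st(("down",r))
fingers.gripper_to(0.0,40); st("closed")
robot.line_to([.4615,-.0454,.10],velocity=.2); st("up")
snap("b1")
E
python3 - <<'E'
import cv2
im=cv2.imread("pics/scene_b1.png");cv2.imwrite("pics/b1z.png",cv2.resize(im[190:310,190:350],(800,600),interpolation=cv2.INTER_CUBIC))
E
```

```text
above t 4.15 tcp [ 0.4618 -0.0472  0.0901] gap 0.551 F [-0.   0.4 -0.2]
('down', False) t 4.89 tcp [ 0.4621 -0.0455  0.0194] gap 0.549 F [-0.1  0.6 -0.1]
closed t 5.28 tcp [ 0.4624 -0.0455  0.02  ] gap 0.215 F [-1.6 -0.9  5.7]
up t 5.83 tcp [ 0.4609 -0.0457  0.0995] gap 0.213 F [ 0.1 -0.5 -0.2]
```

View pics/b1z.png

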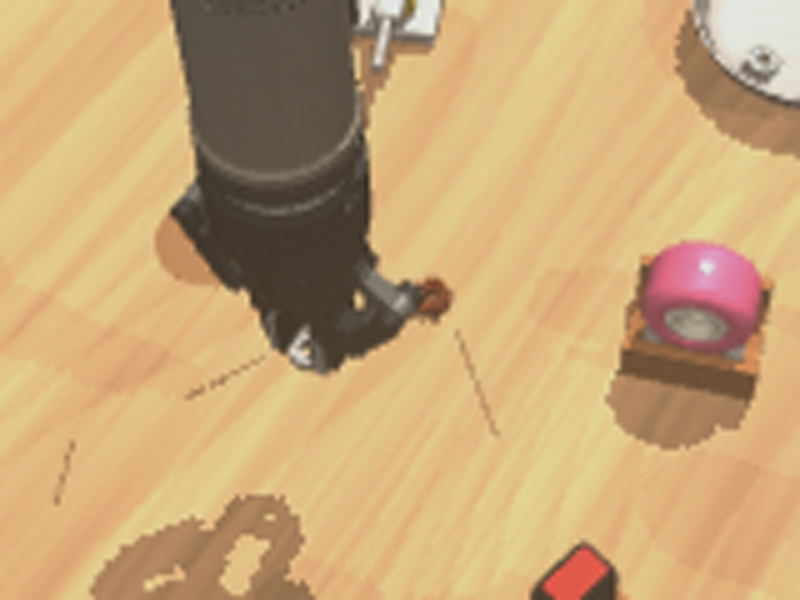

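The picture shows the bright bearing held between the tips (white at crop px (300,348)), and the gap of 0.213 agrees. Next: place it in the dish, then pick the rusty one and place it in the tub.

```bash
python3 - <<'E'
from h import *
D=[180,0,90]
robot.line_to([.4615,-.0454,.15],velocity=.25)
robot.move_to([.571,.3366,.12],D); st("dish")
r=robot.line_to([.571,.3366,.036],velocity=.15,f_stop=6); st(("down",r))
fingers.gripper_to(0.40); robot.pause(.1)
robot.line_to([.571,.3366,.13],velocity=.25); st("up")
robot.move_to([.4726,.0509,.10],D); snap("b2")
fingers.gripper_to(0.55,30)
r=robot.line_to([.4726,.0509,.0205],velocity=.12,f_stop=6); st(("down",r))
fingers.gripper_to(0.0,40); st("closed")
robot.line_to([.4726,.0509,.12],velocity=.25); st("up")
snap("b3")
im=cv2.imread("pics/scene_b2.png");a=cv2.resize(im[165:225,320:390],(400,343),interpolation=cv2.INTER_CUBIC)
im=cv2.imread("pics/scene_b3.png");b=cv2.resize(im[200:260,230:300],(400,343),interpolation=cv2.INTER_CUBIC)
cv2.imwrite("pics/b3z.png",np.hstack([a,b]))
E
```

```text
dish t 7.76 tcp [0.5722 0.3341 0.1198] gap 0.215 F [-0.9 -0.   0.2]
('down', False) t 8.47 tcp [0.5718 0.3368 0.037 ] gap 0.222 F [0.8 0.3 1.8]
up t 9.39 tcp [0.5713 0.3369 0.1312] gap 0.401 F [-0.4 -0.8 -0.3]
('down', False) t 11.75 tcp [0.4732 0.0512 0.021 ] gap 0.553 F [-0.1  0.5  0.9]
closed t 12.14 tcp [0.4734 0.051  0.0215] gap 0.213 F [-2.1 -0.7  6.4]
up t 12.69 tcp [0.4726 0.0506 0.1203] gap 0.207 F [-0.2  0.2 -0.4]
```

View pics/b3z.png

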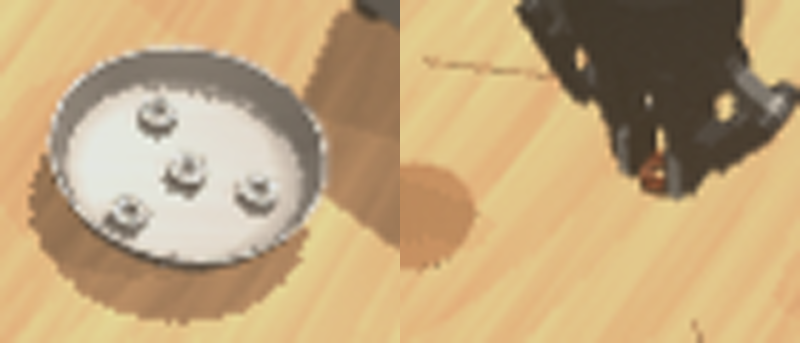

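The dish now shows four bearings with the bright one in the middle (crop px (185,172)), and the rusty one is in the jaws at (655,172). Next I take the rusty bearing to the tub and approach the gauge.

```bash
python3 - <<'E'
from h import *
D=[180,0,90]
robot.move_to([.540,-.314,.12],D); st("tub")
r=robot.line_to([.540,-.314,.036],velocity=.15,f_stop=6); st(("down",r))
fingers.gripper_to(0.45); robot.pause(.1)
robot.line_to([.540,-.314,.15],velocity=.25); st("up")
D=[180,0,77]
fingers.gripper_to(0.65,60)
robot.move_to([.6465,-.1035,.20],D); st("over gauge"); snap("b4")
r=robot.line_to([.6465,-.1035,.119],velocity=.1,f_stop=5); st(("down",r))
snap("b5")
im=cv2.imread("pics/scene_b4.png");a=cv2.resize(im[330:420,160:270],(400,327),interpolation=cv2.INTER_CUBIC)
im=cv2.imread("pics/scene_b5.png");b=cv2.resize(im[270:350,255:353],(400,327),interpolation=cv2.INTER_CUBIC)
im=cv2.imread("pics/top_b5.png");c=cv2.resize(im[120:180,315:388],(400,327),interpolation=cv2.INTER_CUBIC)
cv2.imwrite("pics/b5z.png",np.vstack([np.hstack([a,b]),np.hstack([c,c*0])])[:600])
E
```

```text
tub t 14.18 tcp [ 0.5409 -0.311   0.1201] gap 0.213 F [ 0.1 -0.6 -0.5]
('down', False) t 14.88 tcp [ 0.541  -0.3136  0.0369] gap 0.214 F [0.8 0.1 0.1]
up t 15.93 tcp [ 0.5399 -0.3141  0.1503] gap 0.451 F [-0.2 -0.3 -0.2]
over gauge t 17.18 tcp [ 0.6459 -0.1061  0.1993] gap 0.647 F [ 0.8 -1.   0.7]
('down', False) t 18.24 tcp [ 0.6472 -0.1034  0.1199] gap 0.654 F [0.5 0.3 0.2]
```

View pics/b5z.png

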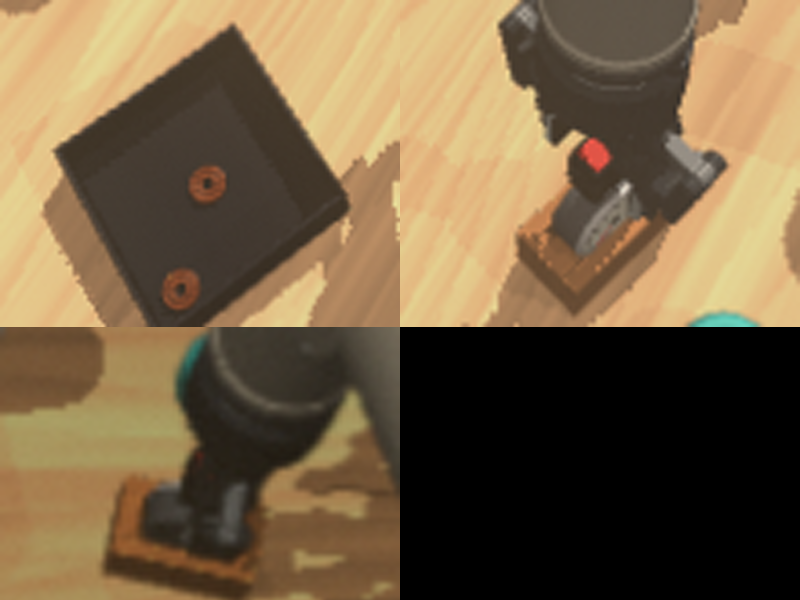

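The tub shows the rusty bearing near its middle (crop px (207,184)), and the open jaws straddle the red-topped grip. Next: close, lift, and move to hover over the dot.

```bash
python3 - <<'E'
from h import *
D=[180,0,77]
fingers.gripper_to(0.0,70); robot.pause(.2); st("closed")
robot.line_to([.6465,-.1035,.23],D,velocity=.12); robot.pause(.2); st("up"); snap("b6")
robot.move_to([.611,.1062,.235],[180,0,107]); robot.pause(.2); st("hover")
robot.line_to([.611,.1062,.205],velocity=.08); robot.pause(.4); st("hover low"); snap("b7")
print(robot.current_eef_rot())
out=[]
for n,t,(x,y) in (("scene","b6",(265,240)),("scene","b7",(285,170)),("top","b6",(315,110)),("top","b7",(245,125))):
    im=cv2.imread(f"pics/{n}_{t}.png");out.append(cv2.resize(im[y:y+75,x:x+100],(400,300),interpolation=cv2.INTER_CUBIC))
cv2.imwrite("pics/b7z.png",np.vstack([np.hstack(out[:2]),np.hstack(out[2:])]))
E
```

```text
closed t 18.94 tcp [ 0.647  -0.1034  0.1196] gap 0.246 F [ 0.5 -0.7  3.5]
up t 20.22 tcp [ 0.646  -0.1036  0.229 ] gap 0.246 F [-0.2 -0.2 -3. ]
hover t 21.38 tcp [0.6118 0.1035 0.2346] gap 0.244 F [ 0.4 -0.4 -2.6]
hover low t 22.3 tcp [0.6111 0.1063 0.2053] gap 0.254 F [ 0.2 -0.4 -2.4]
[1.79984832e+02 4.95504217e-03 1.06999400e+02]
```

View pics/b7z.png

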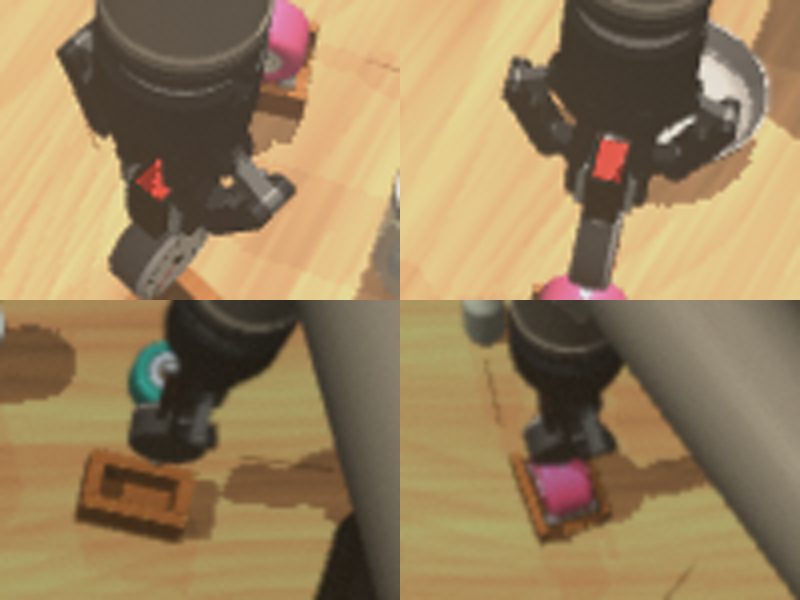

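The gauge is out of its nest and hangs above the wheel. The scene crop shows the dial case edge-on just above the pink wheel at (590,260). To check its offset and tilt I overlay the modelled gauge.

```bash
cat > ov.py <<'E'
from h import *
def pts(foot,yaw,tx=0,ty=0,g=0):
    from scipy.spatial.transform import Rotation as Ro
    R=Ro.from_euler("xyz",[tx,ty,yaw],degrees=True).as_matrix()
    a=np.linspace(0,2*np.pi,49);L=[]
    for s in(-.012,.012): L.append(np.c_[np.full(49,s),.029*np.cos(a),.045+.029*np.sin(a)])
    L.append(np.c_[.009*np.cos(a),.009*np.sin(a),0*a])
    bx=np.array([[.011,.017],[-.011,.017],[-.011,-.017],[.011,-.017],[.011,.017]])
    for z in(.09-g,.13-g): L.append(np.c_[bx,np.full(5,z)])
    return [(R@l.T).T+foot for l in L]
def draw(n,tag,out,box,foot,yaw,dot=None,g=0):
    x,y,w,h=box;s=min(800/w,600/h)
    im=cv2.resize(cv2.imread(f"pics/{n}_{tag}.png")[y:y+h,x:x+w],None,fx=s,fy=s,interpolation=cv2.INTER_CUBIC)
    f=lambda X:tuple(int(v) for v in (proj(n,X)-[x,y]+.5)*s)
    if foot is not None:
        for l in pts(np.array(foot),yaw,g=g):
            cv2.polylines(im,[np.array([f(p) for p in l])],False,(0,255,0),1)
    if dot is not None: cv2.circle(im,f(dot),4,(255,255,0),1)
    cv2.imwrite(f"pics/{out}.png",im)
E
python3 - <<'E'
from ov import *
T=[.6111,.1063,.2053]; foot=[T[0],T[1],T[2]-.110]
draw("scene","b7","o1",(300,180,80,60),foot,17,[.611,.1062,.077])
draw("top","b7","o2",(255,140,60,45),foot,17,[.611,.1062,.077])
E
```

```text
(no output)
```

View pics/o1.png

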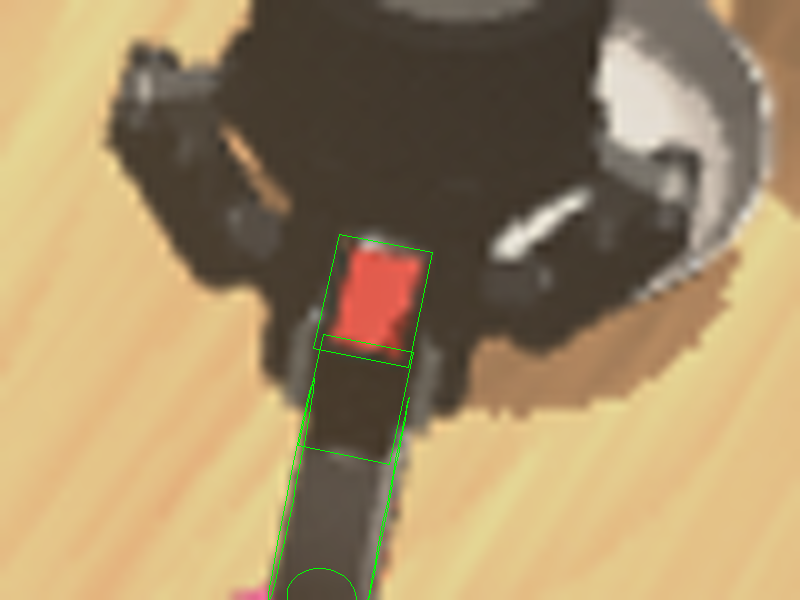

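View pics/o2.png

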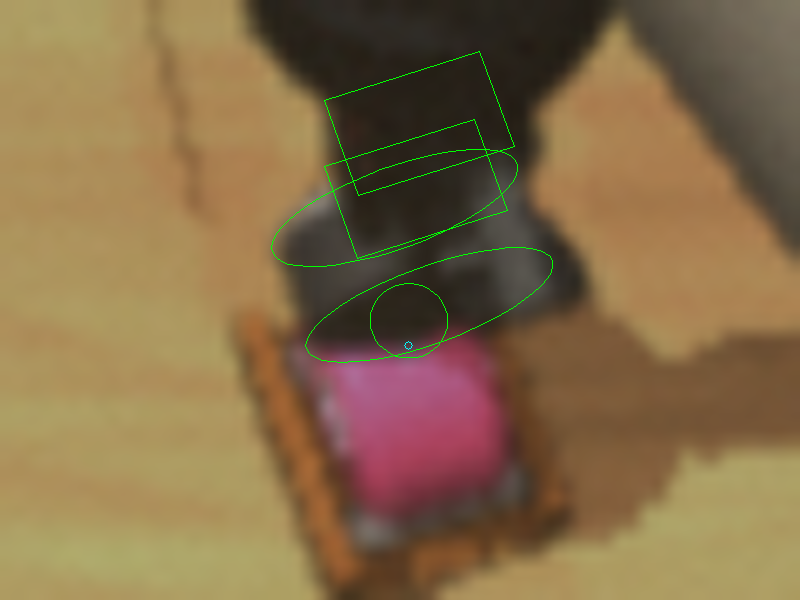

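In the scene view the overlay matches the real gauge to about 1 px (about 2 mm): upright, with the red top centred. It is also consistent in the top view, where the dot prediction sits under the foot. Next I descend gently until contact.

```bash
python3 - <<'E'
from h import *
st("pre")
r=robot.line_to([.611,.1062,.178],velocity=.015,f_stop=4); st(("contact",r))
robot.pause(.3); st("settle"); print(robot.current_torque())
snap("b8")
from ov import draw
T=robot.current_tool_pos(); foot=[T[0],T[1],.077]
draw("scene","b8","o3",(295,190,80,70),foot,17,[.611,.1062,.077],g=.077+.110-T[2])
draw("top","b8","o4",(255,140,60,45),foot,17,[.611,.1062,.077])
E
```

```text
pre t 22.4 tcp [0.6111 0.1062 0.2052] gap 0.247 F [-0.3 -0.2 -1.9]
('contact', True) t 23.61 tcp [0.6111 0.1062 0.1859] gap 0.252 F [-1.3  0.7  5.4]
settle t 23.91 tcp [0.6111 0.1062 0.1857] gap 0.248 F [-0.8 -0.3  4.1]
[-0.01064627  0.09382548 -0.03498782]
```

View pics/o3.png

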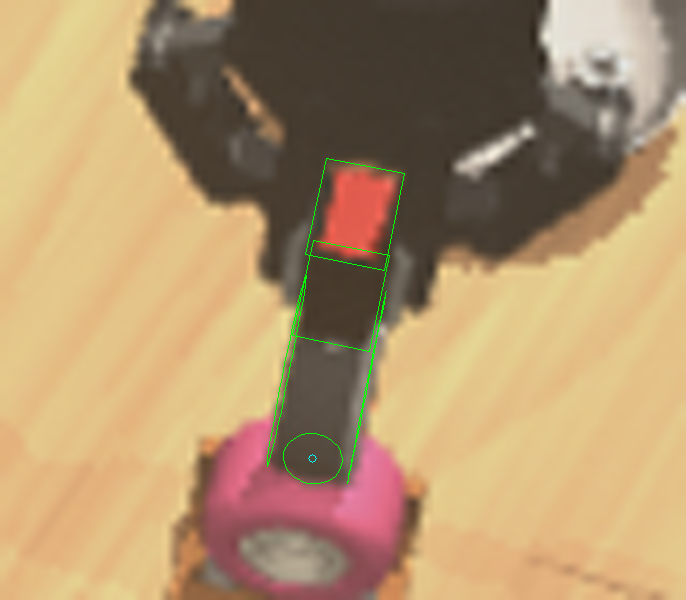

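View pics/o4.png

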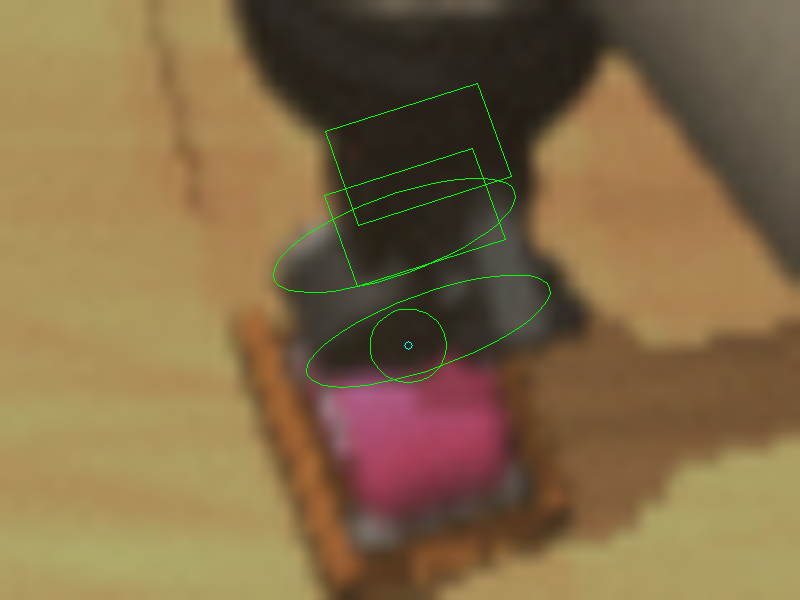

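In the scene view the foot sits over the dot on the wheel, the gauge is upright and the wheel is undisturbed. Contact came at TCP z 0.186, where 0.187 was expected. Next I press about 6 mm more.

```bash
python3 - <<'E'
from h import *
for z in (.183,.180):
    r=robot.line_to([.611,.1062,z],velocity=.012,f_stop=9); robot.pause(.3); st((z,r))
print(robot.current_torque(),robot.current_eef_rot())
snap("b9")
from ov import draw
T=robot.current_tool_pos(); foot=[T[0],T[1],.077]
draw("scene","b9","o5",(295,190,80,70),foot,17,None,g=.077+.110-T[2])
draw("top","b9","o6",(255,140,60,45),None,17)
for n in C: 
    im=cv2.imread(f"pics/{n}_b9.png")[:,:,::-1]
    for l in ("gauge","wheel","wheel_dot"):
        vision.grab_frame(n) if l=="gauge" else 0
        print(n,l,[(np.round(r["rect"]),round(r["p"],2)) for r in recognise(l,n)][:2])
E
```

```text
(0.183, False) t 24.58 tcp [0.6115 0.1064 0.1847] gap 0.247 F [-1.1 -1.4  6.6]
(0.18, False) t 25.28 tcp [0.6116 0.1064 0.1822] gap 0.248 F [-1.2 -1.1  6.9]
[-0.2613148   0.46976504 -0.04920421] [-1.79911890e+02  3.32123320e-02  1.06986835e+02]
scene gauge [(array([333., 228.,   8.,  31.]), 0.93)]
scene wheel [(array([330., 252.,  21.,  18.]), 0.68), (array([332., 254.,  33.,  25.]), 0.3)]
scene wheel_dot [(array([331., 251.,  25.,  22.]), 0.72)]
top gauge [(array([281., 160.,  12.,  19.]), 0.43)]
top wheel [(array([286., 176.,  12.,  12.]), 0.46)]
top wheel_dot [(array([284., 174.,  17.,  12.]), 0.58)]
```

View pics/o5.png

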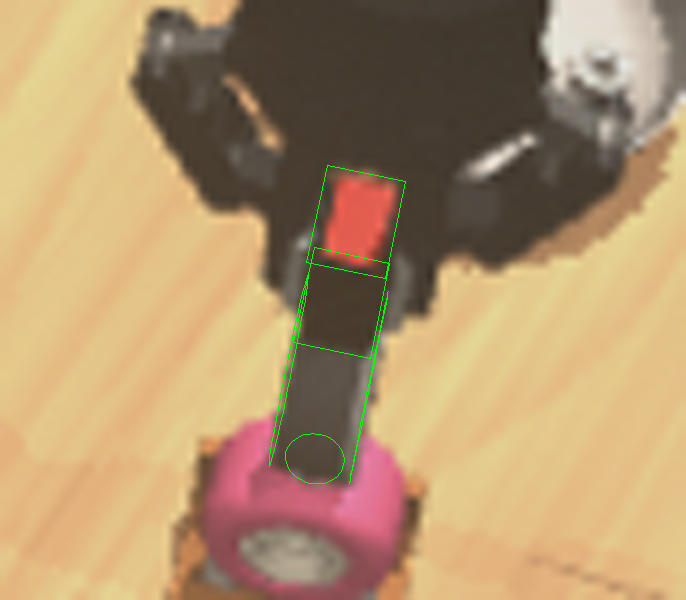

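View pics/o6.png

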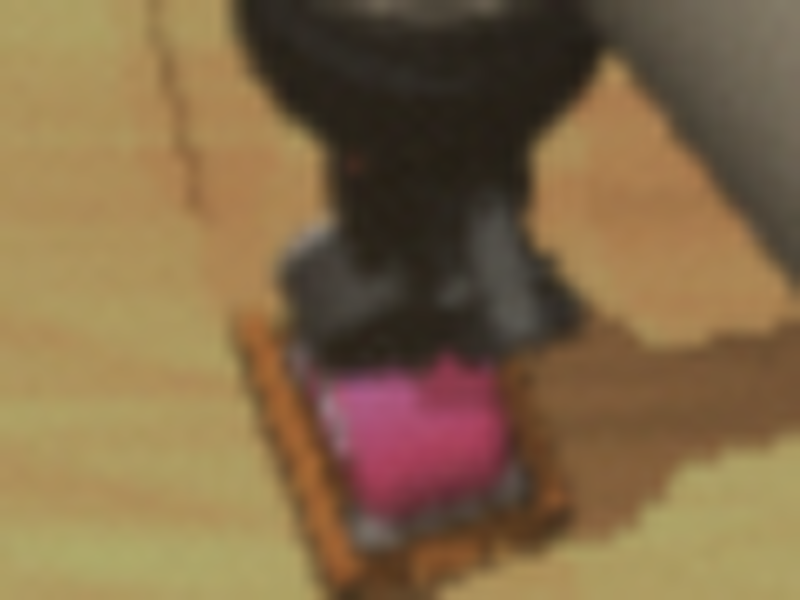

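The grip has moved about 3.5 mm, and the arm yields about 2 mm under load. The views show the gauge upright and the wheel still in its cradle. Next I press slightly deeper.

```bash
python3 - <<'E'
from h import *
r=robot.line_to([.6108,.1061,.1768],velocity=.010,f_stop=6); 
F=[]
for i in range(12): robot.pause(.08); F.append(robot.current_contact_force())
st(r); print(np.mean(F,0),np.std(F,0),robot.current_torque(),robot.current_eef_rot())
snap("c1")
from seg import cen
red=lambda r,g,b:(r>130)&(g<100)&(b<100)
for t in("b7","b8","b9","c1"):
    im=cv2.imread(f"pics/scene_{t}.png")[:,:,::-1]; print(t,cen(im,(305,195,45,45),red)[:2])
from ov import draw
T=robot.current_tool_pos(); foot=[T[0],T[1],.077]
draw("scene","c1","o7",(295,190,80,70),foot,17,None,g=.077+.110-T[2])
for t in("b8","c1"):
    im=cv2.imread(f"pics/scene_{t}.png")
    cv2.imwrite(f"pics/{t}w.png",cv2.resize(im[215:275,305:355],(400,480),interpolation=cv2.INTER_CUBIC))
a=np.hstack([cv2.imread(f"pics/{t}w.png") for t in("b8","c1")]);cv2.imwrite("pics/cmp.png",a)
E
```

```text
False t 27.25 tcp [0.6115 0.1065 0.1795] gap 0.249 F [-2.  -1.4  8.5]
[-1.74518455 -0.67480879  8.94410966] [0.35847179 0.43986943 0.44017139] [-0.29024652  0.53185636  0.02366289] [-1.79947764e+02  3.55193880e-02  1.06984709e+02]
b7 ((np.float64(337.1159420289855), np.float64(209.95652173913044)), 69)
b8 ((np.float64(336.15384615384613), np.float64(214.43076923076922)), 65)
b9 ((np.float64(336.2857142857143), np.float64(215.20634920634922)), 63)
c1 ((np.float64(336.171875), np.float64(215.78125)), 64)
```

View pics/o7.png

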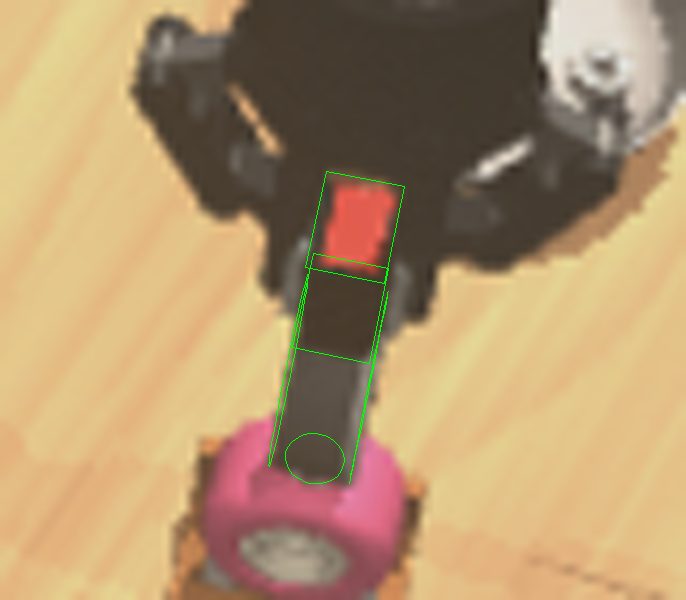

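View pics/cmp.png

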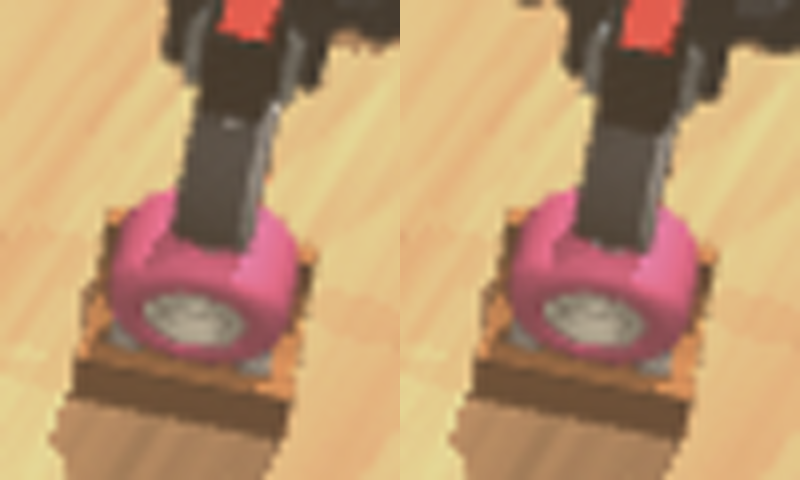

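The wrist shows 8.9 N and the TCP has gone 6 mm past contact, so both put the grip about halfway down. In both pictures the wheel is unmoved, and the case corners match the model with the foot on the dot. I hand in now.

```bash
python3 - <<'E'
from h import *
st("final"); workorder.close_job(); st("after")
E
```

```text
final t 27.35 tcp [0.6115 0.1065 0.1795] gap 0.249 F [-2.7 -1.9  8.5]
the job is handed in; nothing more can be done
the job is handed in; nothing more can be done
```

I finished the job and handed it in at about 27 s on the robot's clock; no verdict came back. The arm is still holding the gauge pressed on the wheel.

- **Bearings:** the pictures showed the bright bearing in the middle of the steel dish and the rusty one near the middle of the black tub.
- **Gauge press:** I lifted the gauge by its grip and pressed it upright over the white dot. The wrist read about 8.9 N up, and the tool went about 6 mm past contact. Both suggest the grip sank about 6 mm, with roughly 11 N on the wheel.
- **Position:** the gauge outline projected at the tool position matched the scene picture to about 1 px (about 2.5 mm). It looked upright and on the dot, and the wheel had not moved in its cradle while I pressed.

**Less certain:**
- The foot and the dot were hidden under the dial case during the press. That the foot is on the dot rests on the projected outline and the dot position measured earlier, not on seeing it.
- The top view was partly blocked by the gripper, so it was only a rough check.
- I read a sideways force of 2–3 N at the end. The arm also gave way by about 2.7 mm under the push, which I allowed for when pressing.
- I did not measure the jar, oil bottle, teal wheels and truck again at the end. The arm kept clear of them as planned, and I saw no contact.

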